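Fetch the low sample tin from the back of the sample rack

ROBOT

A 6-joint arm with a two-finger parallel gripper is mounted at the origin on the work surface. World frame = base frame: x ahead of the robot, y to its left, z up, the work surface at z = 0. Lengths are in mm, angles in degrees, forces in N, time in s.
With the tool pointing down it reaches from about 200 to 875 mm from the base axis. Payload 3.4 kg.
Tool frame: the origin (TCP) lies midway between the tips of the shut fingers; the grasp point (between the pads) lies 19 mm behind it; z points along the fingers, y is the line along which they close (so a half turn about z gives the same grasp; the last joint's range is limited). The gripper opens to 94 mm and grips with 3 to 60 N. Pads are 16 mm wide; open, the fingers measure 119 mm over their backs; the gripper's body (75 mm by 177 mm) begins 78 mm behind the grasp point.
Start: joints at [-76.891, 15.808, 86.224, -0, 77.962, -6.933], TCP at [197.059, -540.216, 205.493] pointing down, gripper open.
Joint ranges: [-165.64, 165.64], [-43.16, 119.46], [12.63, 154.43], [-67.54, 247.53], [6.08, 155.33], [-154.97, 154.97]. Speed limits (degrees/s): [147.25, 147.25, 180, 180, 180, 180].

INTERFACE

Orientations are given as a 3x3 rotation matrix whose columns are the frame's x, y, z axes.
In Python, from rig import manip gives the robot as it stands. The module is installed in compiled form; this text tells all that it offers.
- The arm moves only by the tool apply_moves, never from a script. Its argument "steps" is a list of rows, each a list of 2 entries, a list of its own where there are three numbers: the shift along the tool's x, y, z in m, then the turn, a rotation vector about the tool's x, y, z in rad. In form: [[[dx, dy, dz], [rx, ry, rz]], ...]. A call has 1 to 20 rows; each row is the pose to reach, as a shift and turn from the pose commanded when the call began, along the tool's axes at that moment; what a row does not reach only later rows make up. A row lasts 1/8 s, in which the tool goes at most 62.5 mm and 10.7 degrees, less where a joint would pass 70% of its speed; a pose out of reach is approached as far as the arm can. A call with a gripper value outside its range is refused whole. "gripper" is the opening, from 0 (shut) to 1 (fully open), set as the call begins (left out, the last holds). The fingers move at their own pace and stop on an object; "newtons" is the grip in N (left out, the last holds). Time passes only in rows, so rows that repeat a pose let the fingers close. It gives the time, the measured TCP pose, the force, the opening and the grip force at its end, in the units of the state.
- manip.state(): the state, without advancing time (a new reading comes with each control period).
- manip.grab_frame(name): name is "scene" or "top" or "wrist"; returns a dict with "pixels" (400x640x3 uint8, red, green, blue), "fx", "fy", "cx", "cy" (pixels), "view" (4x4, takes a point from world to camera coordinates); the wrist camera has in their place "mount" (4x4, takes a point from camera to tool coordinates, whose origin is the TCP and whose axes are the flange's). Camera axes: x right, y up, looking along -z (the intrinsics and any distortion apply to the point x, -y, -z); pixel columns grow to the right and rows downward; lengths in mm; the calibration is good to about 2 mm. A picture is of the moment at which its call begins: read the wrist's pose just before it. There is no depth.
- manip.job_done(): hands the job in; it is judged then, once.
The state is a dict: "t": time; "q": joint angles; "joint_velocities": joint speeds; "effort": joint torques, N m; "tool_pos": TCP position; "tool_rot": TCP orientation; "ft_force": force on the tool from outside, world axes, zero at the start; "moment": the same for the moment, N m; "opening": opening from 0.0 (shut) to 1.0 (fully open); "grip_force": force on a finger pad.
Only numpy, scipy, OpenCV 4.12 (cv2) and the standard library are available. Lean on these libraries where they do the work, as an engineer would, in place of code of your own. Each camera call takes 0.05 s, during which the arm holds its last target. There are 200 camera calls.

TASK

The low sample tin at the back of the rack is wanted for re-weighing, but the three tall sample packs hem it in. Stand the three tall packs on the steel tray, all three together, then set the tin in the middle of the scale's pan, and then put each tall pack back in the very place of the rack it came from (within a centimetre). Keep everything upright, set things down rather than drop them, and leave the two small jars at the front of the rack where they are.

Things in the scene. Friction and masses are not known exactly. Their poses are not given: they have to be found in the camera images.
- round_bottle_center (a point): Tall pack 1: upright white round plastic bottle with sloping shoulder, narrower white screw cap and a paper band. Body 60 mm diameter, straight from the base to 98 mm; 140 mm tall over the cap; about 0.3 kg. The point is its centre, 70 mm above its underside; z is its axis, up.
- tall_can_center (a point): Tall pack 2: upright straight metal can with a full-width lid, 60 mm diameter over its rims and lid, 58 mm on the wall between 5 and 110 mm; 140 mm tall; about 0.3 kg. The point is its centre, 70 mm above its underside; z is its axis, up.
- square_bottle_center (a point): Tall pack 3: upright white square plastic bottle, 54 x 54 mm, flat sides from the base to 105 mm, with a narrower black screw cap; 140 mm tall over the cap; about 0.3 kg. The point is its centre, 70 mm above its underside; x and y are square to its flat sides, z is up.
- tin_center (a point): The wanted thing: low round metal sample tin with a press-in lid, 62 mm diameter, 44 mm tall, about 0.2 kg. It starts in the middle of the rack's back row. The point is its centre, 22 mm above its underside; z is its axis, up.
- amber_jar_center (a point): Small amber glass jar with a black lid, 43 mm diameter, 44 mm tall, in a front corner of the rack: leave it alone. The point is its centre, 22 mm above its underside; z is up.
- cream_pot_center (a point): Small white cream pot, 51 mm diameter, 36 mm tall, in the other front corner of the rack: leave it alone. The point is its centre, 18 mm above its underside; z is up.
- rack: Fixed sample rack: white base 170 x 240 mm (x, y), 10 mm thick, with six ringed places at x = -35 (front), +35 (back) and y = -70, 0, 70 mm; things stand within 7 mm of them. Back row: pack, tin, pack; front: jar, pack, jar. Wire rails, top 48 mm over the table, at the back (x = 79) and sides (y = -114, 114); front open. Origin: centre of its underside, on the table; x to the back, z up.
- scale_pan (a point): Fixed bench scale with a white housing 235 x 185 mm; the point is the centre of the upper face of its flat steel pan, 56 mm above the table, 165 mm along x and 175 mm along y. Its keypad and display lie on its -x side. z up. The pan does not sink.
- tray_in (a point): Fixed shallow steel tray, 265 mm along x, 170 mm along y, with a rim 22 mm high and 3 mm thick. The point is the centre of its floor, 3 mm above the table. z up. It is empty at the start and holds three tall packs in a row along x.
Things that resemble listed ones, but are neither listed nor needed, are in the scene too. What is shaped like the part that bears round_bottle_center but yellow is not meant.

How it is judged:
By the outcome, as a careful person would: the job done as asked, in the order asked, and still so for the second after the job is handed in, with the robot touching nothing.
It also fails if it takes over 152 s, if anything falls off the work surface, if the arm or the gripper's body presses on something with over 40 N, if the wrist force passes 120 N, or if a joint passes its speed limit or range.

## Working session

There is one attempt and no reset: what is moved stays moved. The work goes in short steps, Python scripts to look and compute and a tool call to move; the robot and the scene stay as the last step left them, time stands still between calls to the robot, and variables do not carry over. Pictures are saved under pics/ and viewed, at most 14 in all, crops included, and the job is handed in when it is done.

Besides the shell and the picture viewer there is one more tool, called after "Call:" by a JSON object that holds its "op" and its "data". apply_moves: Moves the arm, as the interface text tells. Its arguments: {"type":"object","properties":{"steps":{"type":"array"},"gripper":{"type":"number"},"newtons":{"type":"number"}},"required":["steps"]}

```bash
mkdir -p pics; python3 - <<'E'
from rig import manip
import cv2, numpy as np, pickle
s=manip.state(); print(s['tool_pos'],s['tool_rot'],s['t'])
D={}
for n in ("scene","top"):
    f=manip.grab_frame(n); D[n]=f
    cv2.imwrite(f"pics/{n}0.png",cv2.cvtColor(f['pixels'],cv2.COLOR_RGB2BGR))
    print(n,{k:v for k,v in f.items() if k!='pixels'})
pickle.dump(D,open('f0.pkl','wb'))
E
```

```text
[ 196.9204852  -539.64070818  204.62814485] [[ 9.39439015e-01  3.42715849e-01 -4.29591878e-04]
 [ 3.42716066e-01 -9.39437436e-01  1.73292049e-03]
 [ 1.90324624e-04 -1.77520115e-03 -9.99998406e-01]] 0.0
scene {'fx': 403.2357527506954, 'fy': 403.2357527506954, 'cx': 315.28251187081815, 'cy': 197.37264266010467, 'view': array([[-5.40593237e-01,  8.41283412e-01, -1.08252215e-03,
         3.02794864e+02],
       [-7.15928696e-01, -4.59366075e-01,  5.25765073e-01,
         3.45561007e+02],
       [ 4.41820161e-01,  2.85000052e-01,  8.50629129e-01,
        -1.26388910e+03],
       [ 0.00000000e+00,  0.00000000e+00,  0.00000000e+00,
         1.00000000e+00]])}
top {'fx': 373.2599317025427, 'fy': 373.2599317025427, 'cx': 318.9391761353356, 'cy': 196.9876298035189, 'view': array([[-9.89286547e-03, -9.99871837e-01, -1.25872952e-02,
         1.20224186e+01],
       [ 9.86448918e-01, -1.18201358e-02,  1.63642343e-01,
        -5.64125173e+02],
       [-1.63770154e-01, -1.07978320e-02,  9.86439427e-01,
        -8.55639161e+02],
       [ 0.00000000e+00,  0.00000000e+00,  0.00000000e+00,
         1.00000000e+00]])}
```

View pics/scene0.png

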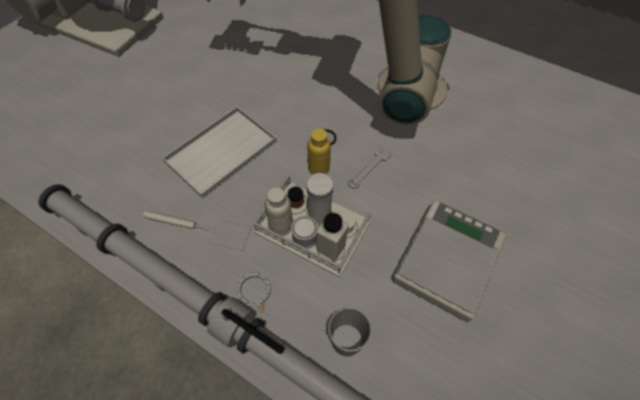

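View pics/top0.png

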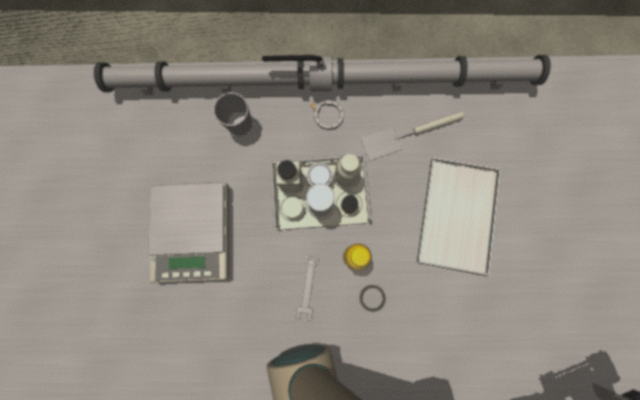

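The top view has the rack at about (275-370, 158-230). Its contents are:
- Square bottle with a black cap at (288,170)
- Tin at (319,175)
- White round bottle at (349,163)
- Can at (320,197)
- Cream pot at (292,208)
- Amber jar at (349,204)

The yellow bottle at (359,257) stands outside the rack and is not the one meant. The scale is on the left and the tray on the right. I'll confirm this with an enlarged crop.

```bash
cat > h.py <<'E'
import numpy as np, cv2
def ray(f,u,v,z):
    R=f['view'][:3,:3]; t=f['view'][:3,3]
    d=R.T@np.array([(u-f['cx'])/f['fx'],-(v-f['cy'])/f['fy'],-1]); c=-R.T@t
    return c+d*(z-c[2])/d[2]
def proj(f,P):
    p=(f['view'][:3,:3]@np.asarray(P,float).T).T+f['view'][:3,3]
    return np.c_[f['cx']+f['fx']*p[:,0]/-p[:,2], f['cy']-f['fy']*p[:,1]/-p[:,2]]
def crop(f,u0,u1,v0,v1,k,fn,gain=1.6):
    im=cv2.cvtColor(f['pixels'],cv2.COLOR_RGB2BGR)[v0:v1,u0:u1]
    im=cv2.convertScaleAbs(cv2.resize(im,None,fx=k,fy=k,interpolation=cv2.INTER_CUBIC),alpha=gain)
    for i in range(u0,u1):
        if i%10==0: cv2.line(im,((i-u0)*k,0),((i-u0)*k,6),(0,0,255),1); 
        if i%20==0: cv2.putText(im,str(i),((i-u0)*k,18),0,.4,(0,0,255),1)
    for j in range(v0,v1):
        if j%10==0: cv2.line(im,(0,(j-v0)*k),(6,(j-v0)*k),(0,0,255),1)
        if j%20==0: cv2.putText(im,str(j),(8,(j-v0)*k+4),0,.4,(0,0,255),1)
    cv2.imwrite(fn,im)
E
python3 - <<'E'
import pickle; from h import *
D=pickle.load(open('f0.pkl','rb')); f=D['top']
crop(f,265,380,150,240,6,'pics/c1.png')
crop(D['scene'],240,380,165,275,5,'pics/c2.png')
r=lambda u,v,z:print((u,v),ray(f,u,v,z).round(0))
for u,v,z in [(433,160,22),(498,171,22),(488,274,22),(418,263,22),(288,170,140),(349,163,140),(320,197,140),(319,175,54),(292,208,46),(349,204,54),(359,257,120),(151,184,56),(223,184,56),(223,253,56),(150,253,56)]: r(u,v,z)
E
```

```text
(433, 160) [ 659. -282.   22.]
(498, 171) [ 629. -442.   22.]
(488, 274) [ 377. -396.   22.]
(418, 263) [ 405. -231.   22.]
(288, 170) [609.  72. 140.]
(349, 163) [624. -62. 140.]
(320, 197) [549.   3. 140.]
(319, 175) [617.   5.  54.]
(292, 208) [538.  71.  46.]
(349, 204) [545. -66.  54.]
(359, 257) [420. -80. 120.]
(151, 184) [599. 412.  56.]
(223, 184) [597. 237.  56.]
(223, 253) [432. 232.  56.]
(150, 253) [434. 403.  56.]
```

View pics/c1.png

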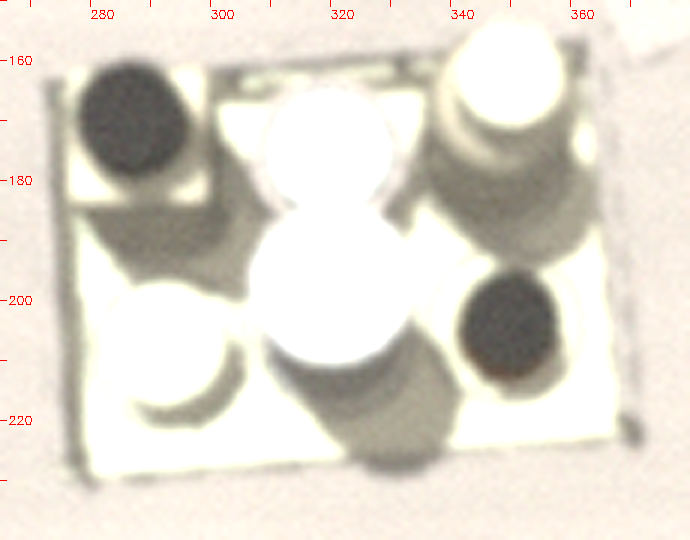

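View pics/c2.png

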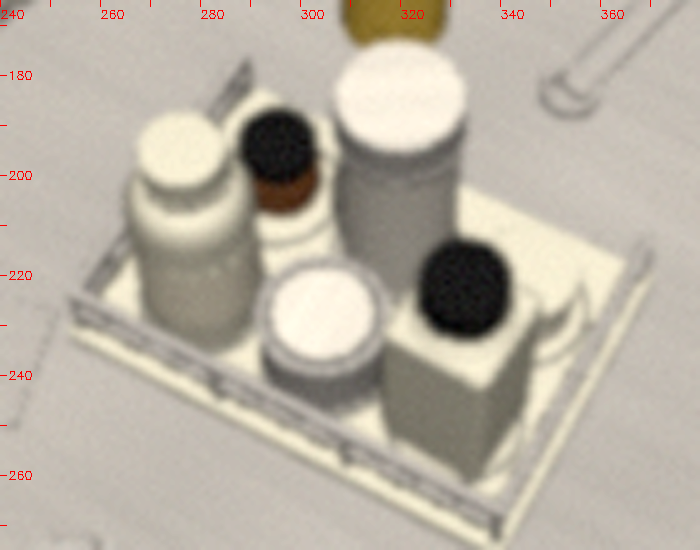

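The crops confirm the layout. The white round bottle is the one in the rack (top 349,162; scene 277,195), and the tall can, square bottle and tin are as I read them. Next I'll triangulate from both views.

```bash
cat >> h.py <<'E'
def tri(a,pa,b,pb,z):
    A=ray(a,*pa,z); B=ray(b,*pb,z); return (A[:2].round(1),B[:2].round(1),((A+B)/2)[:2].round(1))
E
python3 - <<'E'
import pickle; from h import *
D=pickle.load(open('f0.pkl','rb')); t,s=D['top'],D['scene']
for n,a,b,z in [('round',(349,161.5),(276,194.8),150),('can',(320,197),(319.5,184),150),('sq',(287,169.5),(333,221),150),('tin',(319.5,176),(303.8,227.5),53),('amber',(349.3,204),(293,194),54)]:
    print(n,tri(t,a,s,b,z))
# square top face edges at z=115 (scene): corners
for p in [(315,230),(334.5,242.5),(345.5,224)]: print('sqc',ray(s,*p,115).round(1))
for p in [(276,204),(299.5,203.5)]: print('sqc top',ray(t,*p,115).round(1))
for p in [(279,230),(368,222.5)]: print('rackfront',ray(t,*p,10).round(1))
for p in [(254,225),(339,270)]: print('backrail',ray(s,*p,48).round(1))
# outlines check
im=cv2.cvtColor(s['pixels'],cv2.COLOR_RGB2BGR); im=cv2.convertScaleAbs(cv2.resize(im,None,fx=2,fy=2,interpolation=cv2.INTER_CUBIC),alpha=1.5)
print('tray scene', [ray(s,*p,22)[:2].round(0) for p in [(237,110),(276,141),(205,194),(166,156)]])
print('pan scene', [ray(s,*p,56)[:2].round(0) for p in [(434,214),(494,244),(472,314),(398,275)]])
crop(t,140,240,170,290,5,'pics/pan.png',1.5)
E
```

```text
round (array([624.3, -61.2]), array([623.8, -60.5]), array([624. , -60.9]))
can (array([547. ,   2.5]), array([548.9,   4.1]), array([547.9,   3.3]))
sq (array([608.2,  73.3]), array([612.1,  77.6]), array([610.1,  75.5]))
tin (array([614.7,   3.9]), array([617.2,   4.7]), array([615.9,   4.3]))
amber (array([545.2, -66.5]), array([554.7, -68.6]), array([549.9, -67.5]))
sqc [635.1  47.6 115. ]
sqc [637.7  98.5 115. ]
sqc [586.9  95.7 115. ]
sqc top [538.2 100.9 115. ]
sqc top [538.7  48.5 115. ]
rackfront [488.4 106.3  10. ]
rackfront [ 504.6 -115.    10. ]
backrail [673.2 -99.6  48. ]
backrail [661.2 127.5  48. ]
tray scene [array([ 387., -384.]), array([ 421., -220.]), array([ 660., -271.]), array([ 624., -440.])]
pan scene [array([421., 247.]), array([420., 394.]), array([598., 410.]), array([604., 243.])]
```

View pics/pan.png

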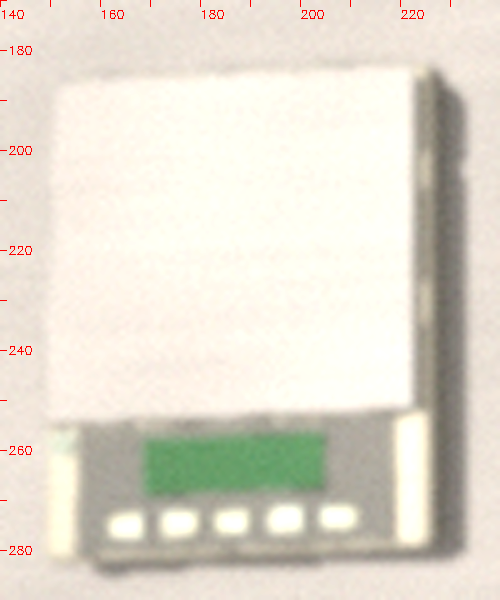

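The pan corners in the top view are at about (151,186), (221.5,184), (221.5,252) and (150,254), so its centre is near pixel (186,219). I'll plan the first move, to above the can.

```bash
cat > plan.py <<'E'
import sys, json, numpy as np
# usage: plan.py "x y z yaw" ... : deltas from commanded pose (cmd.json), which becomes the last target
c=json.load(open('cmd.json'))
a=np.radians(c[3]); X=np.array([np.cos(a),np.sin(a)]); Y=np.array([np.sin(a),-np.cos(a)])
for w in sys.argv[1:]:
    t=[float(v) for v in w.split()]; d=np.array(t[:2])-c[:2]
    print([round(d@X/1e3,4),round(d@Y/1e3,4),round((c[2]-t[2])/1e3,4)],[0,0,round(float(np.radians(c[3]-t[3])),4)])
json.dump(t,open('cmd.json','w'))
E
echo '[197.059,-540.216,205.493,20.04]'>cmd.json
python3 - <<'E'
import pickle; from h import *
D=pickle.load(open('f0.pkl','rb')); t=D['top']
print(ray(t,186,219,56))
E
python3 plan.py "548 3 205.5 4"
```

```text
[513.36457894 322.531698    56.        ]
[np.float64(0.5158), np.float64(-0.3901), -0.0] [0, 0, 0.28]
```

Call:
{"op": "apply_moves", "data": {"steps": [[[0.03, -0.0227, 0], [0, 0, 0.02]], [[0.07, -0.053, 0], [0, 0, 0.05]], [[0.115, -0.087, 0], [0, 0, 0.08]], [[0.16, -0.121, 0], [0, 0, 0.1]], [[0.205, -0.155, 0], [0, 0, 0.12]], [[0.25, -0.189, 0], [0, 0, 0.15]], [[0.295, -0.223, 0], [0, 0, 0.18]], [[0.34, -0.257, 0], [0, 0, 0.2]], [[0.385, -0.291, 0], [0, 0, 0.22]], [[0.43, -0.325, 0], [0, 0, 0.25]], [[0.475, -0.359, 0], [0, 0, 0.28]], [[0.505, -0.382, 0], [0, 0, 0.28]], [[0.5158, -0.3901, 0], [0, 0, 0.28]], [[0.5158, -0.3901, 0], [0, 0, 0.28]], [[0.5158, -0.3901, 0.03], [0, 0, 0.28]], [[0.5158, -0.3901, 0.06], [0, 0, 0.28]], [[0.5158, -0.3901, 0.09], [0, 0, 0.28]], [[0.5158, -0.3901, 0.12], [0, 0, 0.28]], [[0.5158, -0.3901, 0.1305], [0, 0, 0.28]], [[0.5158, -0.3901, 0.1305], [0, 0, 0.28]]], "gripper": 1, "newtons": 20}}

```text
t: 2.6
tool_pos: [547.3, 2.1, 74.8]
tool_rot: [[0.998, 0.069, -0.001], [0.069, -0.998, -0.0], [-0.001, 0.0, -1.0]]
ft_force: [-0.1, -1.0, 0.8]
opening: 0.997
grip_force: 0.0
```

Call:
{"op": "apply_moves", "data": {"steps": [[[0, 0, 0], [0, 0, 0]], [[0, 0, 0], [0, 0, 0]], [[0, 0, 0], [0, 0, 0]], [[0, 0, 0], [0, 0, 0]], [[0, 0, 0], [0, 0, 0]], [[0, 0, 0], [0, 0, 0]], [[0, 0, -0.005], [0, 0, 0]], [[0, 0, -0.015], [0, 0, 0]]], "gripper": 0, "newtons": 25}}

```text
t: 3.6
tool_pos: [546.9, 3.1, 89.4]
tool_rot: [[0.998, 0.07, -0.003], [0.07, -0.998, 0.0], [-0.003, -0.0, -1.0]]
ft_force: [-0.4, -0.6, -3.2]
opening: 0.619
grip_force: 25.0
```

```bash
echo '[548,3,90,4]'>cmd.json; python3 plan.py "548 3 225 4" "444 -317 225 -11.5"
```

```text
[np.float64(0.0), np.float64(0.0), -0.135] [0, 0, 0.0]
[np.float64(-0.1261), np.float64(0.312), -0.135] [0, 0, 0.2705]
```

Call:
{"op": "apply_moves", "data": {"steps": [[[0, 0, -0.02], [0, 0, 0]], [[0, 0, -0.05], [0, 0, 0]], [[0, 0, -0.08], [0, 0, 0]], [[0, 0, -0.11], [0, 0, 0]], [[0, 0, -0.13], [0, 0, 0]], [[-0.004, 0.01, -0.135], [0, 0, 0.01]], [[-0.0121, 0.03, -0.135], [0, 0, 0.03]], [[-0.0243, 0.06, -0.135], [0, 0, 0.06]], [[-0.0384, 0.095, -0.135], [0, 0, 0.09]], [[-0.0525, 0.13, -0.135], [0, 0, 0.12]], [[-0.0667, 0.165, -0.135], [0, 0, 0.15]], [[-0.0808, 0.2, -0.135], [0, 0, 0.18]], [[-0.095, 0.235, -0.135], [0, 0, 0.21]], [[-0.107, 0.265, -0.135], [0, 0, 0.24]], [[-0.1172, 0.29, -0.135], [0, 0, 0.26]], [[-0.1241, 0.307, -0.135], [0, 0, 0.2705]], [[-0.1261, 0.312, -0.135], [0, 0, 0.2705]], [[-0.1261, 0.312, -0.12], [0, 0, 0.2705]], [[-0.1261, 0.312, -0.09], [0, 0, 0.2705]], [[-0.1261, 0.312, -0.06], [0, 0, 0.2705]]]}}

```text
t: 6.1
tool_pos: [443.9, -315.5, 148.4]
tool_rot: [[0.98, -0.198, -0.0], [-0.198, -0.98, 0.001], [-0.0, -0.001, -1.0]]
ft_force: [-0.3, -0.4, -3.1]
opening: 0.613
grip_force: 25.0
```

Call:
{"op": "apply_moves", "data": {"steps": [[[0, 0, 0.025], [0, 0, 0]], [[0, 0, 0.05], [0, 0, 0]], [[0, 0, 0.07], [0, 0, 0]], [[0, 0, 0.077], [0, 0, 0]], [[0, 0, 0.079], [0, 0, 0]], [[0, 0, 0.08], [0, 0, 0]], [[0, 0, 0.081], [0, 0, 0]], [[0, 0, 0.081], [0, 0, 0]]]}}

```text
t: 7.1
tool_pos: [444.1, -317.2, 69.4]
tool_rot: [[0.98, -0.199, 0.001], [-0.199, -0.98, -0.001], [0.001, 0.001, -1.0]]
ft_force: [-0.2, 0.0, -2.9]
opening: 0.617
grip_force: 25.0
```

Call:
{"op": "apply_moves", "data": {"steps": [[[0, 0, 0.0005], [0, 0, 0]], [[0, 0, 0.001], [0, 0, 0]], [[0, 0, 0.001], [0, 0, 0]]]}}

```text
t: 7.48
tool_pos: [444.0, -317.1, 68.3]
tool_rot: [[0.98, -0.199, 0.0], [-0.199, -0.98, -0.0], [0.0, 0.0, -1.0]]
ft_force: [-0.6, 0.2, -0.5]
opening: 0.615
grip_force: 25.0
```

```bash
echo '[444,-317,68,-11.5]'>cmd.json; python3 plan.py "444 -317 213 -11.5" "624 -61 213 4" "624 -61 75 4"
```

```text
[np.float64(0.0), np.float64(0.0), -0.145] [0, 0, 0.0]
[np.float64(0.1253), np.float64(-0.2867), -0.145] [0, 0, -0.2705]
[np.float64(0.1253), np.float64(-0.2867), -0.007] [0, 0, -0.2705]
```

Call:
{"op": "apply_moves", "data": {"steps": [[[0, 0, 0], [0, 0, 0]], [[0, 0, 0], [0, 0, 0]], [[0, 0, 0], [0, 0, 0]], [[0, 0, -0.005], [0, 0, 0]], [[0, 0, -0.03], [0, 0, 0]], [[0, 0, -0.065], [0, 0, 0]], [[0, 0, -0.1], [0, 0, 0]], [[0, 0, -0.13], [0, 0, 0]], [[0, 0, -0.145], [0, 0, 0]]], "gripper": 1}}

```text
t: 8.6
tool_pos: [444.5, -317.5, 215.1]
tool_rot: [[0.98, -0.199, 0.002], [-0.199, -0.98, -0.002], [0.003, 0.002, -1.0]]
ft_force: [0.7, -0.7, -0.5]
opening: 0.998
grip_force: 0.0
```

Call:
{"op": "apply_moves", "data": {"steps": [[[0.011, -0.025, 0], [0, 0, -0.03]], [[0.0284, -0.065, 0], [0, 0, -0.07]], [[0.048, -0.11, 0], [0, 0, -0.11]], [[0.0677, -0.155, 0], [0, 0, -0.15]], [[0.0874, -0.2, 0], [0, 0, -0.19]], [[0.107, -0.245, 0], [0, 0, -0.23]], [[0.1202, -0.275, 0], [0, 0, -0.26]], [[0.1253, -0.2867, 0], [0, 0, -0.2705]], [[0.1253, -0.2867, 0], [0, 0, -0.2705]], [[0.1253, -0.2867, 0.02], [0, 0, -0.2705]], [[0.1253, -0.2867, 0.055], [0, 0, -0.2705]], [[0.1253, -0.2867, 0.09], [0, 0, -0.2705]], [[0.1253, -0.2867, 0.12], [0, 0, -0.2705]], [[0.1253, -0.2867, 0.136], [0, 0, -0.2705]], [[0.1253, -0.2867, 0.138], [0, 0, -0.2705]], [[0.1253, -0.2867, 0.138], [0, 0, -0.2705]]]}}

```text
t: 10.6
tool_pos: [624.5, -61.6, 76.0]
tool_rot: [[0.998, 0.069, 0.002], [0.069, -0.998, -0.001], [0.002, 0.001, -1.0]]
ft_force: [0.7, -0.2, 0.6]
opening: 1.001
grip_force: 0.0
```

Call:
{"op": "apply_moves", "data": {"steps": [[[0, 0, 0], [0, 0, 0]], [[0, 0, 0], [0, 0, 0]], [[0, 0, 0], [0, 0, 0]], [[0, 0, 0], [0, 0, 0]], [[0, 0, 0], [0, 0, 0]], [[0, 0, 0], [0, 0, 0]], [[0, 0, -0.005], [0, 0, 0]], [[0, 0, -0.015], [0, 0, 0]]], "gripper": 0}}

```text
t: 11.6
tool_pos: [623.0, -60.8, 89.5]
tool_rot: [[0.998, 0.07, -0.002], [0.07, -0.998, 0.001], [-0.002, -0.001, -1.0]]
ft_force: [-0.3, 0.0, -2.9]
opening: 0.635
grip_force: 25.0
```

```bash
echo '[624,-61,90,4]'>cmd.json; python3 plan.py "624 -61 225 4" "596 -349 225 -11.5"
```

```text
[np.float64(0.0), np.float64(0.0), -0.135] [0, 0, 0.0]
[np.float64(-0.048), np.float64(0.2853), -0.135] [0, 0, 0.2705]
```

Call:
{"op": "apply_moves", "data": {"steps": [[[0, 0, -0.02], [0, 0, 0]], [[0, 0, -0.05], [0, 0, 0]], [[0, 0, -0.08], [0, 0, 0]], [[0, 0, -0.11], [0, 0, 0]], [[0, 0, -0.13], [0, 0, 0]], [[-0.002, 0.012, -0.135], [0, 0, 0.01]], [[-0.0059, 0.035, -0.135], [0, 0, 0.03]], [[-0.0109, 0.065, -0.135], [0, 0, 0.06]], [[-0.0168, 0.1, -0.135], [0, 0, 0.1]], [[-0.0227, 0.135, -0.135], [0, 0, 0.13]], [[-0.0286, 0.17, -0.135], [0, 0, 0.16]], [[-0.0345, 0.205, -0.135], [0, 0, 0.19]], [[-0.0404, 0.24, -0.135], [0, 0, 0.23]], [[-0.0446, 0.265, -0.135], [0, 0, 0.26]], [[-0.0473, 0.281, -0.135], [0, 0, 0.2705]], [[-0.048, 0.2853, -0.135], [0, 0, 0.2705]], [[-0.048, 0.2853, -0.13], [0, 0, 0.2705]], [[-0.048, 0.2853, -0.11], [0, 0, 0.2705]], [[-0.048, 0.2853, -0.08], [0, 0, 0.2705]], [[-0.048, 0.2853, -0.05], [0, 0, 0.2705]]]}}

```text
t: 14.1
tool_pos: [596.2, -347.3, 139.4]
tool_rot: [[0.98, -0.198, 0.001], [-0.198, -0.98, 0.0], [0.0, -0.0, -1.0]]
ft_force: [-0.7, -0.1, -2.4]
opening: 0.636
grip_force: 25.0
```

Call:
{"op": "apply_moves", "data": {"steps": [[[0, 0, 0.03], [0, 0, 0]], [[0, 0, 0.055], [0, 0, 0]], [[0, 0, 0.067], [0, 0, 0]], [[0, 0, 0.07], [0, 0, 0]], [[0, 0, 0.071], [0, 0, 0]], [[0, 0, 0.0715], [0, 0, 0]], [[0, 0, 0.072], [0, 0, 0]], [[0, 0, 0.072], [0, 0, 0]]]}}

```text
t: 15.1
tool_pos: [596.0, -349.2, 68.4]
tool_rot: [[0.98, -0.199, 0.001], [-0.199, -0.98, -0.0], [0.001, 0.0, -1.0]]
ft_force: [-0.0, -0.3, -1.7]
opening: 0.635
grip_force: 25.0
```

Call:
{"op": "apply_moves", "data": {"steps": [[[0, 0, 0.0005], [0, 0, 0]], [[0, 0, 0.0005], [0, 0, 0]]]}}

```text
t: 15.35
tool_pos: [596.0, -349.2, 68.2]
tool_rot: [[0.98, -0.199, 0.001], [-0.199, -0.98, -0.001], [0.001, 0.0, -1.0]]
ft_force: [-1.2, 0.6, 1.8]
opening: 0.637
grip_force: 25.0
```

```bash
echo '[596,-349,212.5,-11.5]'>cmd.json; python3 plan.py  "609.5 73 212.5 2" "609.5 73 75 2"
```

```text
[np.float64(-0.0709), np.float64(-0.4162), 0.0] [0, 0, -0.2356]
[np.float64(-0.0709), np.float64(-0.4162), 0.1375] [0, 0, -0.2356]
```

Call:
{"op": "apply_moves", "data": {"steps": [[[0, 0, 0], [0, 0, 0]], [[0, 0, 0], [0, 0, 0]], [[0, 0, 0], [0, 0, 0]], [[0, 0, -0.005], [0, 0, 0]], [[0, 0, -0.03], [0, 0, 0]], [[0, 0, -0.065], [0, 0, 0]], [[0, 0, -0.1], [0, 0, 0]], [[0, 0, -0.13], [0, 0, 0]], [[0, 0, -0.145], [0, 0, 0]]], "gripper": 1}}

```text
t: 16.48
tool_pos: [596.5, -349.4, 214.9]
tool_rot: [[0.98, -0.199, 0.003], [-0.199, -0.98, -0.002], [0.003, 0.001, -1.0]]
ft_force: [0.1, -1.2, -0.0]
opening: 0.998
grip_force: 0.0
```

Call:
{"op": "apply_moves", "data": {"steps": [[[-0.0043, -0.025, 0], [0, 0, -0.02]], [[-0.0111, -0.065, 0], [0, 0, -0.04]], [[-0.0187, -0.11, 0], [0, 0, -0.07]], [[-0.0273, -0.16, 0], [0, 0, -0.1]], [[-0.0358, -0.21, 0], [0, 0, -0.13]], [[-0.0443, -0.26, 0], [0, 0, -0.16]], [[-0.0528, -0.31, 0], [0, 0, -0.19]], [[-0.0613, -0.36, 0], [0, 0, -0.22]], [[-0.0681, -0.4, 0], [0, 0, -0.2356]], [[-0.0709, -0.4162, 0], [0, 0, -0.2356]], [[-0.0709, -0.4162, 0], [0, 0, -0.2356]], [[-0.0709, -0.4162, 0.02], [0, 0, -0.2356]], [[-0.0709, -0.4162, 0.055], [0, 0, -0.2356]], [[-0.0709, -0.4162, 0.09], [0, 0, -0.2356]], [[-0.0709, -0.4162, 0.12], [0, 0, -0.2356]], [[-0.0709, -0.4162, 0.136], [0, 0, -0.2356]], [[-0.0709, -0.4162, 0.1375], [0, 0, -0.2356]], [[-0.0709, -0.4162, 0.1375], [0, 0, -0.2356]]]}}

```text
t: 18.73
tool_pos: [610.2, 72.5, 75.9]
tool_rot: [[0.999, 0.034, 0.002], [0.034, -0.999, -0.0], [0.002, 0.0, -1.0]]
ft_force: [1.0, -0.2, 0.5]
opening: 1.001
grip_force: 0.0
```

Call:
{"op": "apply_moves", "data": {"steps": [[[0, 0, 0], [0, 0, 0]], [[0, 0, 0], [0, 0, 0]], [[0, 0, 0], [0, 0, 0]], [[0, 0, 0], [0, 0, 0]], [[0, 0, 0], [0, 0, 0]], [[0, 0, 0], [0, 0, 0]], [[0, 0, 0], [0, 0, 0]], [[0, 0, -0.005], [0, 0, 0]], [[0, 0, -0.015], [0, 0, 0]]], "gripper": 0}}

```text
t: 19.85
tool_pos: [608.1, 72.1, 89.1]
tool_rot: [[0.999, 0.035, -0.003], [0.035, -0.999, -0.002], [-0.003, 0.001, -1.0]]
ft_force: [0.5, 0.6, -3.4]
opening: 0.574
grip_force: 24.8
```

```bash
echo '[609.5,73,90,2]'>cmd.json; python3 plan.py "609.5 73 225 2" "520 -333 225 -11.5"
```

```text
[np.float64(0.0), np.float64(0.0), -0.135] [0, 0, 0.0]
[np.float64(-0.1036), np.float64(0.4026), -0.135] [0, 0, 0.2356]
```

Call:
{"op": "apply_moves", "data": {"steps": [[[0, 0, -0.02], [0, 0, 0]], [[0, 0, -0.05], [0, 0, 0]], [[0, 0, -0.08], [0, 0, 0]], [[0, 0, -0.11], [0, 0, 0]], [[0, 0, -0.13], [0, 0, 0]], [[-0.0031, 0.012, -0.135], [0, 0, 0.01]], [[-0.009, 0.035, -0.135], [0, 0, 0.03]], [[-0.0172, 0.067, -0.135], [0, 0, 0.05]], [[-0.0262, 0.102, -0.135], [0, 0, 0.07]], [[-0.036, 0.14, -0.135], [0, 0, 0.09]], [[-0.0463, 0.18, -0.135], [0, 0, 0.11]], [[-0.0566, 0.22, -0.135], [0, 0, 0.13]], [[-0.0669, 0.26, -0.135], [0, 0, 0.15]], [[-0.0772, 0.3, -0.135], [0, 0, 0.18]], [[-0.0875, 0.34, -0.135], [0, 0, 0.21]], [[-0.0952, 0.37, -0.135], [0, 0, 0.2356]], [[-0.1009, 0.392, -0.135], [0, 0, 0.2356]], [[-0.1036, 0.4026, -0.135], [0, 0, 0.2356]], [[-0.1036, 0.4026, -0.135], [0, 0, 0.2356]], [[-0.1036, 0.4026, -0.12], [0, 0, 0.2356]]]}}

```text
t: 22.35
tool_pos: [520.9, -332.5, 210.7]
tool_rot: [[0.98, -0.198, 0.003], [-0.198, -0.98, -0.001], [0.003, 0.001, -1.0]]
ft_force: [0.1, -0.3, -2.5]
opening: 0.578
grip_force: 24.8
```

Call:
{"op": "apply_moves", "data": {"steps": [[[0, 0, 0.03], [0, 0, 0]], [[0, 0, 0.06], [0, 0, 0]], [[0, 0, 0.09], [0, 0, 0]], [[0, 0, 0.12], [0, 0, 0]], [[0, 0, 0.136], [0, 0, 0]], [[0, 0, 0.14], [0, 0, 0]], [[0, 0, 0.141], [0, 0, 0]], [[0, 0, 0.142], [0, 0, 0]], [[0, 0, 0.1425], [0, 0, 0]], [[0, 0, 0.1425], [0, 0, 0]]]}}

```text
t: 23.6
tool_pos: [520.3, -333.4, 68.2]
tool_rot: [[0.98, -0.2, 0.001], [-0.2, -0.98, -0.001], [0.002, 0.001, -1.0]]
ft_force: [0.5, 0.3, -0.5]
opening: 0.578
grip_force: 24.8
```

Call:
{"op": "apply_moves", "data": {"steps": [[[0, 0, 0], [0, 0, 0]], [[0, 0, 0], [0, 0, 0]], [[0, 0, 0], [0, 0, 0]], [[0, 0, -0.005], [0, 0, 0]], [[0, 0, -0.03], [0, 0, 0]], [[0, 0, -0.065], [0, 0, 0]], [[0, 0, -0.1], [0, 0, 0]], [[0, 0, -0.13], [0, 0, 0]], [[0, 0, -0.145], [0, 0, 0]]], "gripper": 1}}

```text
t: 24.72
tool_pos: [520.5, -333.5, 214.7]
tool_rot: [[0.98, -0.199, 0.002], [-0.199, -0.98, -0.002], [0.003, 0.002, -1.0]]
ft_force: [0.3, 0.3, 0.0]
opening: 0.999
grip_force: 0.0
```

```bash
echo '[520,-333,212.5,-11.5]'>cmd.json; python3 plan.py  "616 4.5 212.5 4" "616 4.5 16 4"
python3 - <<'E'
from rig import manip; from h import *; import pickle
D={n:manip.grab_frame(n) for n in('scene','top')}; pickle.dump(D,open('f1.pkl','wb'))
crop(D['scene'],150,390,90,280,3,'pics/s1.png',1.4)
E
```

```text
[np.float64(0.0268), np.float64(-0.3499), 0.0] [0, 0, -0.2705]
[np.float64(0.0268), np.float64(-0.3499), 0.1965] [0, 0, -0.2705]
```

View pics/s1.png

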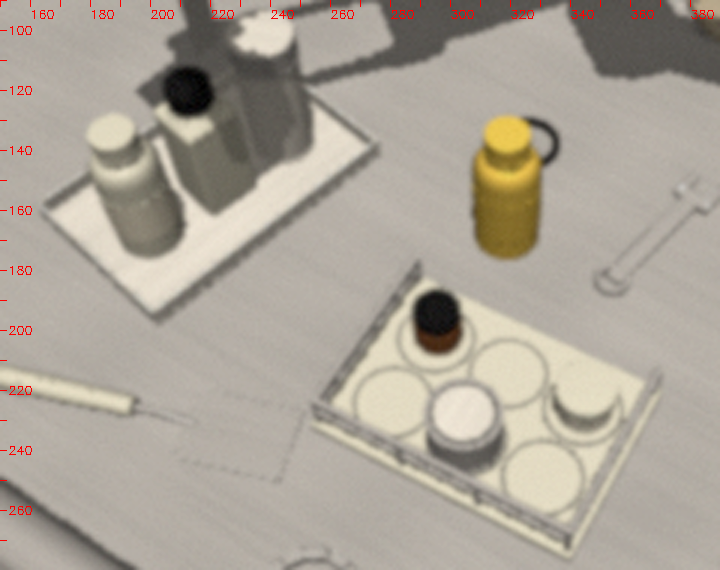

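The picture shows all three packs upright on the tray: round at (187,155), square at (215,150), can at (240,130). The tin at (304,227) is undisturbed and free. Next is the tin.

Call:
{"op": "apply_moves", "data": {"steps": [[[0.0019, -0.025, 0], [0, 0, -0.02]], [[0.005, -0.065, 0], [0, 0, -0.05]], [[0.0084, -0.11, 0], [0, 0, -0.09]], [[0.0123, -0.16, 0], [0, 0, -0.13]], [[0.0161, -0.21, 0], [0, 0, -0.17]], [[0.0199, -0.26, 0], [0, 0, -0.21]], [[0.0238, -0.31, 0], [0, 0, -0.25]], [[0.026, -0.34, 0], [0, 0, -0.2705]], [[0.0268, -0.3499, 0], [0, 0, -0.2705]], [[0.0268, -0.3499, 0], [0, 0, -0.2705]], [[0.0268, -0.3499, 0.025], [0, 0, -0.2705]], [[0.0268, -0.3499, 0.06], [0, 0, -0.2705]], [[0.0268, -0.3499, 0.095], [0, 0, -0.2705]], [[0.0268, -0.3499, 0.13], [0, 0, -0.2705]], [[0.0268, -0.3499, 0.16], [0, 0, -0.2705]], [[0.0268, -0.3499, 0.18], [0, 0, -0.2705]], [[0.0268, -0.3499, 0.19], [0, 0, -0.2705]], [[0.0268, -0.3499, 0.1955], [0, 0, -0.2705]], [[0.0268, -0.3499, 0.1955], [0, 0, -0.2705]]]}}

```text
t: 27.2
tool_pos: [616.1, 4.0, 17.2]
tool_rot: [[0.998, 0.069, 0.0], [0.069, -0.998, -0.0], [0.0, 0.0, -1.0]]
ft_force: [0.5, -0.4, 0.2]
opening: 1.002
grip_force: 0.0
```

Call:
{"op": "apply_moves", "data": {"steps": [[[0, 0, 0], [0, 0, 0]], [[0, 0, 0], [0, 0, 0]], [[0, 0, 0], [0, 0, 0]], [[0, 0, 0], [0, 0, 0]], [[0, 0, 0], [0, 0, 0]], [[0, 0, 0], [0, 0, 0]], [[0, 0, -0.005], [0, 0, 0]], [[0, 0, -0.013], [0, 0, 0]]], "gripper": 0}}

```text
t: 28.2
tool_pos: [615.1, 4.5, 29.5]
tool_rot: [[0.998, 0.07, -0.002], [0.07, -0.998, -0.0], [-0.002, 0.0, -1.0]]
ft_force: [0.1, -0.1, -2.6]
opening: 0.656
grip_force: 25.0
```

```bash
echo '[616,4.5,30,4]'>cmd.json; python3 plan.py "616 4.5 160 4" "514 322 160 2"
```

```text
[np.float64(0.0), np.float64(0.0), -0.13] [0, 0, 0.0]
[np.float64(-0.0796), np.float64(-0.3238), -0.13] [0, 0, 0.0349]
```

Call:
{"op": "apply_moves", "data": {"steps": [[[0, 0, -0.02], [0, 0, 0]], [[0, 0, -0.05], [0, 0, 0]], [[0, 0, -0.08], [0, 0, 0]], [[0, 0, -0.11], [0, 0, 0]], [[0, 0, -0.127], [0, 0, 0]], [[-0.003, -0.012, -0.13], [0, 0, 0]], [[-0.0086, -0.035, -0.13], [0, 0, 0]], [[-0.016, -0.065, -0.13], [0, 0, 0.01]], [[-0.0246, -0.1, -0.13], [0, 0, 0.01]], [[-0.0332, -0.135, -0.13], [0, 0, 0.015]], [[-0.0418, -0.17, -0.13], [0, 0, 0.02]], [[-0.0504, -0.205, -0.13], [0, 0, 0.025]], [[-0.059, -0.24, -0.13], [0, 0, 0.03]], [[-0.0676, -0.275, -0.13], [0, 0, 0.0349]], [[-0.0747, -0.304, -0.13], [0, 0, 0.0349]], [[-0.0786, -0.32, -0.13], [0, 0, 0.0349]], [[-0.0796, -0.3238, -0.13], [0, 0, 0.0349]], [[-0.0796, -0.3238, -0.12], [0, 0, 0.0349]], [[-0.0796, -0.3238, -0.09], [0, 0, 0.0349]], [[-0.0796, -0.3238, -0.06], [0, 0, 0.0349]]]}}

```text
t: 30.7
tool_pos: [514.2, 320.7, 88.8]
tool_rot: [[0.999, 0.033, 0.0], [0.033, -0.999, -0.001], [0.0, 0.001, -1.0]]
ft_force: [-0.5, 0.2, -2.7]
opening: 0.656
grip_force: 25.0
```

Call:
{"op": "apply_moves", "data": {"steps": [[[0, 0, 0.015], [0, 0, 0]], [[0, 0, 0.022], [0, 0, 0]], [[0, 0, 0.025], [0, 0, 0]], [[0, 0, 0.026], [0, 0, 0]], [[0, 0, 0.0265], [0, 0, 0]], [[0, 0, 0.0265], [0, 0, 0]]]}}

```text
t: 31.45
tool_pos: [514.1, 322.2, 63.9]
tool_rot: [[0.999, 0.035, 0.001], [0.035, -0.999, 0.0], [0.001, -0.0, -1.0]]
ft_force: [0.1, -0.2, -2.2]
opening: 0.655
grip_force: 25.0
```

Commanded z is 63.5. I'll ease down in half-millimetre steps.

Call:
{"op": "apply_moves", "data": {"steps": [[[0, 0, 0.0005], [0, 0, 0]], [[0, 0, 0.001], [0, 0, 0]], [[0, 0, 0.001], [0, 0, 0]]]}}

```text
t: 31.82
tool_pos: [514.1, 322.1, 63.2]
tool_rot: [[0.999, 0.035, 0.001], [0.035, -0.999, 0.0], [0.001, -0.0, -1.0]]
ft_force: [-1.7, -0.6, 3.0]
opening: 0.66
grip_force: 25.0
```

Call:
{"op": "apply_moves", "data": {"steps": [[[0, 0, 0], [0, 0, 0]], [[0, 0, 0], [0, 0, 0]], [[0, 0, 0], [0, 0, 0]], [[0, 0, -0.005], [0, 0, 0]], [[0, 0, -0.03], [0, 0, 0]], [[0, 0, -0.065], [0, 0, 0]], [[0, 0, -0.1], [0, 0, 0]], [[0, 0, -0.135], [0, 0, 0]], [[0, 0, -0.15], [0, 0, 0]]], "gripper": 1}}

```text
t: 32.95
tool_pos: [514.8, 322.5, 214.9]
tool_rot: [[0.999, 0.035, 0.004], [0.035, -0.999, 0.002], [0.004, -0.002, -1.0]]
ft_force: [-0.6, -0.6, 0.1]
opening: 0.999
grip_force: 0.0
```

```bash
echo '[514,322,212.5,2]'>cmd.json; python3 plan.py  "520 -333 212.5 -11.5" "520 -333 68 -11.5"
python3 - <<'E'
from rig import manip; from h import *
f=manip.grab_frame('scene')
crop(f,380,520,190,330,4,'pics/s2.png',1.4)
E
```

```text
[np.float64(-0.0169), np.float64(0.6548), 0.0] [0, 0, 0.2356]
[np.float64(-0.0169), np.float64(0.6548), 0.1445] [0, 0, 0.2356]
```

View pics/s2.png

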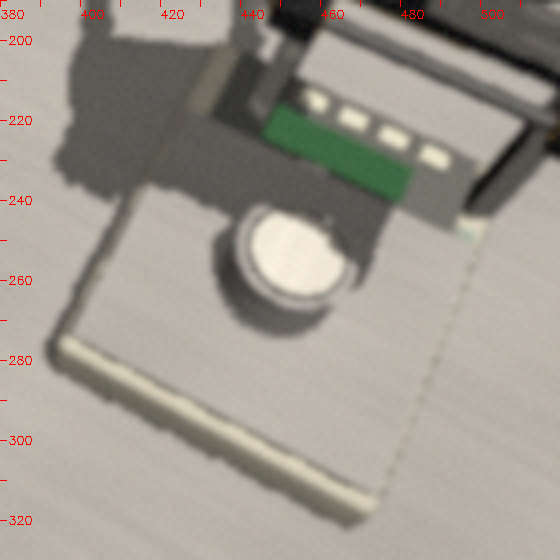

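The tin stands upright on the pan, with its lid at (453,254). I'll check the centring from the top view once the arm is clear. Next is the square bottle, from the middle of the tray.

Call:
{"op": "apply_moves", "data": {"steps": [[[-0.0007, 0.025, 0], [0, 0, 0.01]], [[-0.0018, 0.07, 0], [0, 0, 0.03]], [[-0.0031, 0.12, 0], [0, 0, 0.05]], [[-0.0044, 0.17, 0], [0, 0, 0.07]], [[-0.0057, 0.22, 0], [0, 0, 0.09]], [[-0.007, 0.27, 0], [0, 0, 0.11]], [[-0.0083, 0.32, 0], [0, 0, 0.13]], [[-0.0095, 0.37, 0], [0, 0, 0.15]], [[-0.0108, 0.42, 0], [0, 0, 0.17]], [[-0.0121, 0.47, 0], [0, 0, 0.19]], [[-0.0134, 0.52, 0], [0, 0, 0.21]], [[-0.0147, 0.57, 0], [0, 0, 0.23]], [[-0.016, 0.62, 0], [0, 0, 0.2356]], [[-0.0167, 0.646, 0], [0, 0, 0.2356]], [[-0.0169, 0.6548, 0], [0, 0, 0.2356]], [[-0.0169, 0.6548, 0], [0, 0, 0.2356]], [[-0.0169, 0.6548, 0], [0, 0, 0.2356]]]}}

```text
t: 35.12
tool_pos: [520.0, -331.2, 212.6]
tool_rot: [[0.98, -0.198, -0.0], [-0.198, -0.98, 0.001], [-0.0, -0.001, -1.0]]
ft_force: [-0.3, 0.1, -0.0]
opening: 0.998
grip_force: 0.0
```

```bash
python3 - <<'E'
from rig import manip; from h import *
print(manip.state()['tool_pos'])
f=manip.grab_frame('top')
crop(f,140,240,170,290,5,'pics/s3.png',1.0)
P=[[513.4,322.5,56]]; print(proj(f,P), proj(f,[[513.4,322.5,100]]))
E
```

```text
[ 519.9656669 -331.2218802  212.6361476]
[[186.01399268 218.98501948]] [[178.93794919 216.93328181]]
```

View pics/s3.png

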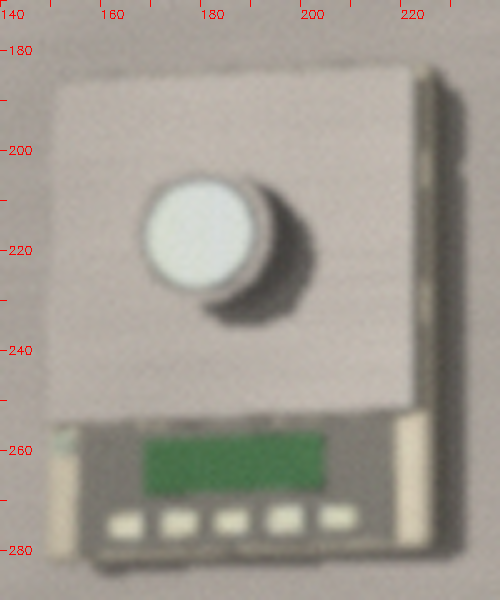

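The lid centre is at about (179.5,216.5), against (178.9,216.9) expected for a centred tin, so the tin is centred. Now I'll grip the square bottle.

Call:
{"op": "apply_moves", "data": {"steps": [[[0, 0, 0.025], [0, 0, 0]], [[0, 0, 0.06], [0, 0, 0]], [[0, 0, 0.095], [0, 0, 0]], [[0, 0, 0.125], [0, 0, 0]], [[0, 0, 0.141], [0, 0, 0]], [[0, 0, 0.145], [0, 0, 0]], [[0, 0, 0.145], [0, 0, 0]]]}}

```text
t: 36.05
tool_pos: [520.5, -333.2, 68.4]
tool_rot: [[0.98, -0.199, 0.001], [-0.199, -0.98, -0.001], [0.001, 0.001, -1.0]]
ft_force: [0.2, -0.7, -0.4]
opening: 0.997
grip_force: 0.0
```

Call:
{"op": "apply_moves", "data": {"steps": [[[0, 0, 0], [0, 0, 0]], [[0, 0, 0], [0, 0, 0]], [[0, 0, 0], [0, 0, 0]], [[0, 0, 0], [0, 0, 0]], [[0, 0, 0], [0, 0, 0]], [[0, 0, 0], [0, 0, 0]], [[0, 0, 0], [0, 0, 0]], [[0, 0, -0.0075], [0, 0, 0]], [[0, 0, -0.0225], [0, 0, 0]]], "gripper": 0}}

```text
t: 37.17
tool_pos: [519.0, -332.6, 89.5]
tool_rot: [[0.98, -0.199, -0.002], [-0.199, -0.98, 0.001], [-0.002, -0.001, -1.0]]
ft_force: [0.5, -1.1, -3.3]
opening: 0.577
grip_force: 24.9
```

```bash
echo '[520,-333,90,-11.5]'>cmd.json; python3 plan.py "520 -333 225 -11.5" "609.5 73 225 2"
```

```text
[np.float64(0.0), np.float64(0.0), -0.135] [0, 0, 0.0]
[np.float64(0.0068), np.float64(-0.4157), -0.135] [0, 0, -0.2356]
```

Call:
{"op": "apply_moves", "data": {"steps": [[[0, 0, -0.02], [0, 0, 0]], [[0, 0, -0.05], [0, 0, 0]], [[0, 0, -0.08], [0, 0, 0]], [[0, 0, -0.11], [0, 0, 0]], [[0, 0, -0.13], [0, 0, 0]], [[0, 0, -0.135], [0, 0, 0]], [[0.0002, -0.012, -0.135], [0, 0, -0.01]], [[0.0006, -0.035, -0.135], [0, 0, -0.02]], [[0.0011, -0.067, -0.135], [0, 0, -0.04]], [[0.0017, -0.105, -0.135], [0, 0, -0.06]], [[0.0024, -0.145, -0.135], [0, 0, -0.08]], [[0.003, -0.185, -0.135], [0, 0, -0.1]], [[0.0037, -0.225, -0.135], [0, 0, -0.12]], [[0.0043, -0.265, -0.135], [0, 0, -0.14]], [[0.005, -0.305, -0.135], [0, 0, -0.17]], [[0.0056, -0.345, -0.135], [0, 0, -0.2]], [[0.0062, -0.38, -0.135], [0, 0, -0.22]], [[0.0066, -0.405, -0.135], [0, 0, -0.2356]], [[0.0068, -0.4157, -0.135], [0, 0, -0.2356]], [[0.0068, -0.4157, -0.135], [0, 0, -0.2356]]]}}

```text
t: 39.67
tool_pos: [608.7, 74.0, 224.3]
tool_rot: [[0.999, 0.037, -0.001], [0.037, -0.999, -0.0], [-0.001, 0.0, -1.0]]
ft_force: [-0.1, -0.8, -3.4]
opening: 0.574
grip_force: 24.9
```

Call:
{"op": "apply_moves", "data": {"steps": [[[0, 0, 0.015], [0, 0, 0]], [[0, 0, 0.045], [0, 0, 0]], [[0, 0, 0.075], [0, 0, 0]], [[0, 0, 0.105], [0, 0, 0]], [[0, 0, 0.132], [0, 0, 0]], [[0, 0, 0.146], [0, 0, 0]], [[0, 0, 0.149], [0, 0, 0]], [[0, 0, 0.1495], [0, 0, 0]], [[0, 0, 0.15], [0, 0, 0]], [[0, 0, 0.15], [0, 0, 0]]]}}

```text
t: 40.92
tool_pos: [609.9, 73.1, 75.8]
tool_rot: [[0.999, 0.035, 0.002], [0.035, -0.999, -0.0], [0.002, 0.0, -1.0]]
ft_force: [0.8, 1.1, -2.9]
opening: 0.569
grip_force: 24.9
```

Call:
{"op": "apply_moves", "data": {"steps": [[[0, 0, 0.0005], [0, 0, 0]], [[0, 0, 0.001], [0, 0, 0]], [[0, 0, 0.001], [0, 0, 0]]]}}

```text
t: 41.3
tool_pos: [609.6, 73.1, 74.6]
tool_rot: [[0.999, 0.035, 0.001], [0.035, -0.999, -0.0], [0.001, 0.0, -1.0]]
ft_force: [-1.2, 0.6, 1.1]
opening: 0.576
grip_force: 24.9
```

Call:
{"op": "apply_moves", "data": {"steps": [[[0, 0, 0], [0, 0, 0]], [[0, 0, 0], [0, 0, 0]], [[0, 0, 0], [0, 0, 0]], [[0, 0, -0.005], [0, 0, 0]], [[0, 0, -0.03], [0, 0, 0]], [[0, 0, -0.065], [0, 0, 0]], [[0, 0, -0.1], [0, 0, 0]], [[0, 0, -0.13], [0, 0, 0]], [[0, 0, -0.14], [0, 0, 0]]], "gripper": 1}}

```text
t: 42.42
tool_pos: [610.5, 73.0, 216.4]
tool_rot: [[0.999, 0.035, 0.004], [0.035, -0.999, -0.0], [0.004, 0.0, -1.0]]
ft_force: [0.5, -0.2, -0.8]
opening: 0.998
grip_force: 0.0
```

```bash
echo '[609.5,73,214,2]'>cmd.json; python3 plan.py  "596 -349 214 -11.5" "596 -349 67.5 -11.5"
```

```text
[np.float64(-0.0282), np.float64(0.4213), 0.0] [0, 0, 0.2356]
[np.float64(-0.0282), np.float64(0.4213), 0.1465] [0, 0, 0.2356]
```

Call:
{"op": "apply_moves", "data": {"steps": [[[-0.0017, 0.025, 0], [0, 0, 0.02]], [[-0.0044, 0.065, 0], [0, 0, 0.04]], [[-0.0074, 0.11, 0], [0, 0, 0.07]], [[-0.0107, 0.16, 0], [0, 0, 0.1]], [[-0.0141, 0.21, 0], [0, 0, 0.13]], [[-0.0174, 0.26, 0], [0, 0, 0.16]], [[-0.0207, 0.31, 0], [0, 0, 0.19]], [[-0.0241, 0.36, 0], [0, 0, 0.22]], [[-0.0268, 0.4, 0], [0, 0, 0.2356]], [[-0.0282, 0.4213, 0], [0, 0, 0.2356]], [[-0.0282, 0.4213, 0], [0, 0, 0.2356]], [[-0.0282, 0.4213, 0.025], [0, 0, 0.2356]], [[-0.0282, 0.4213, 0.06], [0, 0, 0.2356]], [[-0.0282, 0.4213, 0.095], [0, 0, 0.2356]], [[-0.0282, 0.4213, 0.125], [0, 0, 0.2356]], [[-0.0282, 0.4213, 0.142], [0, 0, 0.2356]], [[-0.0282, 0.4213, 0.1465], [0, 0, 0.2356]], [[-0.0282, 0.4213, 0.1465], [0, 0, 0.2356]]]}}

```text
t: 44.68
tool_pos: [596.5, -348.8, 68.3]
tool_rot: [[0.98, -0.199, 0.001], [-0.199, -0.98, -0.001], [0.001, 0.0, -1.0]]
ft_force: [0.2, 0.3, 0.0]
opening: 0.998
grip_force: 0.0
```

Call:
{"op": "apply_moves", "data": {"steps": [[[0, 0, 0], [0, 0, 0]], [[0, 0, 0], [0, 0, 0]], [[0, 0, 0], [0, 0, 0]], [[0, 0, 0], [0, 0, 0]], [[0, 0, 0], [0, 0, 0]], [[0, 0, 0], [0, 0, 0]], [[0, 0, -0.0075], [0, 0, 0]], [[0, 0, -0.0225], [0, 0, 0]]], "gripper": 0}}

```text
t: 45.68
tool_pos: [595.2, -348.4, 89.5]
tool_rot: [[0.98, -0.199, -0.002], [-0.199, -0.98, 0.002], [-0.002, -0.001, -1.0]]
ft_force: [-0.9, -0.5, -2.4]
opening: 0.632
grip_force: 25.0
```

```bash
echo '[596,-349,90,-11.5]'>cmd.json; python3 plan.py "596 -349 225 -11.5" "624 -61 225 4"
```

```text
[np.float64(0.0), np.float64(0.0), -0.135] [0, 0, 0.0]
[np.float64(-0.03), np.float64(-0.2878), -0.135] [0, 0, -0.2705]
```

Call:
{"op": "apply_moves", "data": {"steps": [[[0, 0, -0.02], [0, 0, 0]], [[0, 0, -0.05], [0, 0, 0]], [[0, 0, -0.08], [0, 0, 0]], [[0, 0, -0.11], [0, 0, 0]], [[0, 0, -0.13], [0, 0, 0]], [[0, 0, -0.135], [0, 0, 0]], [[-0.0013, -0.012, -0.135], [0, 0, -0.01]], [[-0.0036, -0.035, -0.135], [0, 0, -0.03]], [[-0.0068, -0.065, -0.135], [0, 0, -0.06]], [[-0.0104, -0.1, -0.135], [0, 0, -0.1]], [[-0.0141, -0.135, -0.135], [0, 0, -0.13]], [[-0.0177, -0.17, -0.135], [0, 0, -0.16]], [[-0.0214, -0.205, -0.135], [0, 0, -0.19]], [[-0.025, -0.24, -0.135], [0, 0, -0.23]], [[-0.0279, -0.268, -0.135], [0, 0, -0.26]], [[-0.0295, -0.283, -0.135], [0, 0, -0.2705]], [[-0.03, -0.2878, -0.135], [0, 0, -0.2705]], [[-0.03, -0.2878, -0.135], [0, 0, -0.2705]]]}}

```text
t: 47.92
tool_pos: [623.7, -61.2, 224.8]
tool_rot: [[0.998, 0.07, -0.0], [0.07, -0.998, -0.001], [-0.0, 0.001, -1.0]]
ft_force: [0.6, -0.5, -2.5]
opening: 0.631
grip_force: 25.0
```

Call:
{"op": "apply_moves", "data": {"steps": [[[0, 0, 0.015], [0, 0, 0]], [[0, 0, 0.045], [0, 0, 0]], [[0, 0, 0.075], [0, 0, 0]], [[0, 0, 0.105], [0, 0, 0]], [[0, 0, 0.132], [0, 0, 0]], [[0, 0, 0.146], [0, 0, 0]], [[0, 0, 0.149], [0, 0, 0]], [[0, 0, 0.15], [0, 0, 0]], [[0, 0, 0.1505], [0, 0, 0]], [[0, 0, 0.1505], [0, 0, 0]]]}}

```text
t: 49.18
tool_pos: [624.3, -61.1, 75.2]
tool_rot: [[0.998, 0.07, 0.001], [0.07, -0.998, -0.0], [0.001, 0.0, -1.0]]
ft_force: [-0.1, 1.0, -2.8]
opening: 0.637
grip_force: 25.0
```

Call:
{"op": "apply_moves", "data": {"steps": [[[0, 0, 0.0005], [0, 0, 0]], [[0, 0, 0.0007], [0, 0, 0]], [[0, 0, 0.0007], [0, 0, 0]]]}}

```text
t: 49.55
tool_pos: [624.3, -61.1, 74.7]
tool_rot: [[0.998, 0.07, 0.001], [0.07, -0.998, -0.0], [0.001, 0.0, -1.0]]
ft_force: [-1.5, 0.5, 4.5]
opening: 0.636
grip_force: 25.0
```

Contact. Commanded z is 73.8. I'll release it and go for the can.

Call:
{"op": "apply_moves", "data": {"steps": [[[0, 0, 0], [0, 0, 0]], [[0, 0, 0], [0, 0, 0]], [[0, 0, 0], [0, 0, 0]], [[0, 0, -0.005], [0, 0, 0]], [[0, 0, -0.03], [0, 0, 0]], [[0, 0, -0.065], [0, 0, 0]], [[0, 0, -0.1], [0, 0, 0]], [[0, 0, -0.13], [0, 0, 0]], [[0, 0, -0.1402], [0, 0, 0]]], "gripper": 1}}

```text
t: 50.68
tool_pos: [624.9, -61.2, 216.4]
tool_rot: [[0.998, 0.07, 0.004], [0.07, -0.998, -0.001], [0.004, 0.001, -1.0]]
ft_force: [-0.9, 0.7, 0.5]
opening: 1.003
grip_force: 0.0
```

```bash
echo '[624,-61,214,4]'>cmd.json; python3 plan.py  "444 -317 214 -11.5"; echo '[444,-317,90,-11.5]'>cmd.json; python3 plan.py "548 3 225 4"
```

```text
[np.float64(-0.1974), np.float64(0.2428), 0.0] [0, 0, 0.2705]
[np.float64(0.0381), np.float64(-0.3343), -0.135] [0, 0, -0.2705]
```

Call:
{"op": "apply_moves", "data": {"steps": [[[-0.0195, 0.024, 0], [0, 0, 0.02]], [[-0.0447, 0.055, 0], [0, 0, 0.06]], [[-0.0732, 0.09, 0], [0, 0, 0.1]], [[-0.1016, 0.125, 0], [0, 0, 0.14]], [[-0.1301, 0.16, 0], [0, 0, 0.18]], [[-0.1585, 0.195, 0], [0, 0, 0.22]], [[-0.1829, 0.225, 0], [0, 0, 0.26]], [[-0.1974, 0.2428, 0], [0, 0, 0.2705]], [[-0.1974, 0.2428, 0], [0, 0, 0.2705]], [[-0.1974, 0.2428, 0.025], [0, 0, 0.2705]], [[-0.1974, 0.2428, 0.06], [0, 0, 0.2705]], [[-0.1974, 0.2428, 0.095], [0, 0, 0.2705]], [[-0.1974, 0.2428, 0.125], [0, 0, 0.2705]], [[-0.1974, 0.2428, 0.142], [0, 0, 0.2705]], [[-0.1974, 0.2428, 0.146], [0, 0, 0.2705]], [[-0.1974, 0.2428, 0.146], [0, 0, 0.2705]]]}}

```text
t: 52.68
tool_pos: [444.4, -316.4, 68.0]
tool_rot: [[0.98, -0.199, 0.0], [-0.199, -0.98, 0.0], [0.0, -0.0, -1.0]]
ft_force: [0.7, -0.4, 0.6]
opening: 1.002
grip_force: 0.0
```

Call:
{"op": "apply_moves", "data": {"steps": [[[0, 0, 0], [0, 0, 0]], [[0, 0, 0], [0, 0, 0]], [[0, 0, 0], [0, 0, 0]], [[0, 0, 0], [0, 0, 0]], [[0, 0, 0], [0, 0, 0]], [[0, 0, 0], [0, 0, 0]], [[0, 0, -0.007], [0, 0, 0]], [[0, 0, -0.022], [0, 0, 0]]], "gripper": 0}}

```text
t: 53.68
tool_pos: [443.1, -316.3, 89.6]
tool_rot: [[0.98, -0.199, -0.002], [-0.199, -0.98, 0.002], [-0.002, -0.001, -1.0]]
ft_force: [0.1, 0.0, -2.8]
opening: 0.616
grip_force: 25.0
```

Call:
{"op": "apply_moves", "data": {"steps": [[[0, 0, -0.02], [0, 0, 0]], [[0, 0, -0.05], [0, 0, 0]], [[0, 0, -0.08], [0, 0, 0]], [[0, 0, -0.11], [0, 0, 0]], [[0, 0, -0.13], [0, 0, 0]], [[0, 0, -0.135], [0, 0, 0]], [[0.0014, -0.012, -0.135], [0, 0, -0.01]], [[0.004, -0.035, -0.135], [0, 0, -0.03]], [[0.0074, -0.065, -0.135], [0, 0, -0.06]], [[0.0114, -0.1, -0.135], [0, 0, -0.09]], [[0.0154, -0.135, -0.135], [0, 0, -0.12]], [[0.0194, -0.17, -0.135], [0, 0, -0.15]], [[0.0234, -0.205, -0.135], [0, 0, -0.18]], [[0.0274, -0.24, -0.135], [0, 0, -0.21]], [[0.0313, -0.275, -0.135], [0, 0, -0.24]], [[0.0348, -0.305, -0.135], [0, 0, -0.26]], [[0.0371, -0.326, -0.135], [0, 0, -0.2705]], [[0.0381, -0.3343, -0.135], [0, 0, -0.2705]], [[0.0381, -0.3343, -0.135], [0, 0, -0.2705]]]}}

```text
t: 56.05
tool_pos: [547.3, 3.5, 224.2]
tool_rot: [[0.997, 0.071, -0.002], [0.071, -0.997, -0.0], [-0.002, 0.0, -1.0]]
ft_force: [-0.9, -1.4, -3.3]
opening: 0.611
grip_force: 25.0
```

Call:
{"op": "apply_moves", "data": {"steps": [[[0, 0, 0.015], [0, 0, 0]], [[0, 0, 0.045], [0, 0, 0]], [[0, 0, 0.075], [0, 0, 0]], [[0, 0, 0.105], [0, 0, 0]], [[0, 0, 0.132], [0, 0, 0]], [[0, 0, 0.146], [0, 0, 0]], [[0, 0, 0.149], [0, 0, 0]], [[0, 0, 0.15], [0, 0, 0]], [[0, 0, 0.1505], [0, 0, 0]], [[0, 0, 0.1505], [0, 0, 0]]]}}

```text
t: 57.3
tool_pos: [548.7, 2.9, 75.2]
tool_rot: [[0.998, 0.07, 0.002], [0.07, -0.998, -0.0], [0.002, 0.001, -1.0]]
ft_force: [0.6, -0.3, -1.4]
opening: 0.616
grip_force: 25.0
```

Call:
{"op": "apply_moves", "data": {"steps": [[[0, 0, 0.0005], [0, 0, 0]], [[0, 0, 0.0005], [0, 0, 0]]]}}

```text
t: 57.55
tool_pos: [548.8, 2.9, 75.2]
tool_rot: [[0.998, 0.07, 0.002], [0.07, -0.998, -0.0], [0.002, 0.001, -1.0]]
ft_force: [-1.3, -0.2, 5.7]
opening: 0.613
grip_force: 25.0
```

Call:
{"op": "apply_moves", "data": {"steps": [[[0, 0, 0], [0, 0, 0]], [[0, 0, 0], [0, 0, 0]], [[0, 0, 0], [0, 0, 0]], [[0, 0, -0.005], [0, 0, 0]], [[0, 0, -0.03], [0, 0, 0]], [[0, 0, -0.065], [0, 0, 0]], [[0, 0, -0.1], [0, 0, 0]], [[0, 0, -0.13], [0, 0, 0]], [[0, 0, -0.16], [0, 0, 0]], [[-0.02, 0.02, -0.17], [0, 0, 0]], [[-0.045, 0.06, -0.17], [0, 0, 0]], [[-0.07, 0.105, -0.17], [0, 0, 0]], [[-0.09, 0.15, -0.17], [0, 0, 0]], [[-0.11, 0.195, -0.17], [0, 0, 0]], [[-0.13, 0.24, -0.17], [0, 0, 0]], [[-0.15, 0.285, -0.17], [0, 0, 0]], [[-0.165, 0.315, -0.17], [0, 0, 0]], [[-0.17, 0.325, -0.17], [0, 0, 0]], [[-0.17, 0.325, -0.17], [0, 0, 0]]], "gripper": 1}}

```text
t: 59.92
tool_pos: [401.0, -332.8, 243.9]
tool_rot: [[0.998, 0.069, 0.0], [0.069, -0.998, 0.001], [0.0, -0.001, -1.0]]
ft_force: [0.2, 0.4, -0.2]
opening: 1.003
grip_force: 0.0
```

```bash
python3 - <<'E'
from rig import manip; from h import *; import pickle
D0=pickle.load(open('f0.pkl','rb')); t=manip.grab_frame('top'); s=manip.grab_frame('scene')
def c(f,b):
    return cv2.resize(cv2.cvtColor(f['pixels'],cv2.COLOR_RGB2BGR)[b[2]:b[3],b[0]:b[1]],(400,300),interpolation=cv2.INTER_CUBIC)
bt=(265,385,150,240); bs=(240,380,165,270)
cv2.imwrite('pics/cmp.png',cv2.convertScaleAbs(np.vstack([np.hstack([c(D0['top'],bt),c(t,bt)]),np.hstack([c(D0['scene'],bs),c(s,bs)])]),alpha=1.15))
# shift by template match of caps
for n,f,g,b in [('round',D0['top'],t,(340,358,153,171)),('sq',D0['top'],t,(278,296,160,179)),('can',D0['top'],t,(306,334,184,211)),('round s',D0['scene'],s,(265,288,186,215)),('sq s',D0['scene'],s,(322,345,212,240)),('can s',D0['scene'],s,(304,334,177,205))]:
    k=4; A=cv2.resize(f['pixels'][b[2]:b[3],b[0]:b[1]],None,fx=k,fy=k,interpolation=3); m=6
    B=cv2.resize(g['pixels'][b[2]-m:b[3]+m,b[0]-m:b[1]+m],None,fx=k,fy=k,interpolation=3)
    _,v,_,l=cv2.minMaxLoc(cv2.matchTemplate(B,A,cv2.TM_CCOEFF_NORMED)); print(n,round(v,3),l[0]/k-m,l[1]/k-m,'px')
E
```

```text
round 0.989 0.0 0.0 px
sq 0.983 1.0 0.0 px
can 0.919 0.0 0.0 px
round s 0.993 0.0 0.0 px
sq s 0.988 -1.0 0.0 px
can s 0.992 0.0 0.0 px
```

View pics/cmp.png

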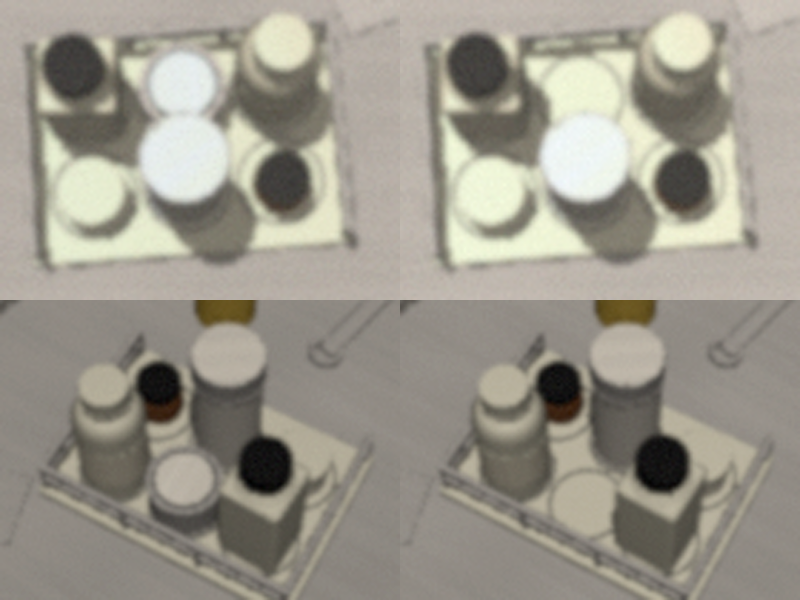

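The before/after comparison shows every pack upright in its own place. The round bottle and can have not shifted, the square bottle is off by about 1 px (2 mm), and the jars have not moved. I'm handing the job in.

```bash
python3 -c "
from rig import manip; print(manip.job_done())"
```

```text
the job is handed in; nothing more can be done
None
```

The job is handed in: the tin stands in the middle of the scale's pan, and all three tall packs went to the tray together and are back upright in their own rack places, within about 3 mm by the camera comparison; the two jars were left alone, and it took about 60 s.

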